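Put the coil winder into third gear

ROBOT

A 7-joint arm with a two-finger parallel gripper is mounted at the origin on the work surface. World frame = base frame: x ahead of the robot, y to its left, z up, the work surface at z = 0. Lengths are in mm, angles in rad, forces in N, time in s.
With the tool pointing down it reaches from about 400 to 850 mm from the base axis. Payload 6.9 kg.
Tool frame: the origin (TCP) lies at the very end of the fingers, on their centre line; the grasp point (between the pads) lies 19 mm behind it; z points along the fingers, y is the line along which they close (so a half turn about z gives the same grasp; the last joint's range is limited). The gripper opens to 85 mm and grips with 20 to 120 N. Pads are 22 mm wide; open, the fingers measure 114 mm over their backs; the gripper's body (76 mm by 85 mm) begins 54 mm behind the grasp point. The pads swing forward as they close: fully open they stand 13 mm farther back than shut.
Start: joints at [-1.048, 0.507, -0.238, 1.5, 0.126, 1.149, -0.155], TCP at [253.039, 571.473, 192.775] pointing down, gripper open.
Joint ranges: [-3.08, 3.08], [-0.24, 2.05], [-1.43, 1.35], [0, 2.5], [-1.52, 4.66], [0.17, 1.96], [-2.89, 2.89]. Speed limits (rad/s): [2.39, 2.39, 3.14, 3.14, 3.14, 3.14, 3.14].

INTERFACE

Orientations are given as a unit quaternion [x, y, z, w].
In Python, from plant import * gives the robot as it stands.
- The arm moves only by the tool arm_command, never from a script. Its argument "motion" is one flat list of numbers, 4 for each row, row after row: the shift along the world's x, y, z in m, then the turn about the world's z in degrees. A call has 1 to 8 rows; each row shifts and turns the commanded pose from where the row before left it; what a row does not reach is not made up. A row lasts 1/8 s, in which the tool goes at most 62.5 mm and 10.7 degrees, less where a joint would pass 70% of its speed; a pose out of reach is approached as far as the arm can. A call is refused whole if a number of a shift passes 0.0625 or a number of a turn 10.7, either way. A call with a gripper value outside its range is refused whole. "claw" is the finger opening in m, from 0 to 0.0854, set as the call begins (left out, the last holds). The fingers move at their own pace and stop on an object; "squeeze" is the grip in N (left out, the last holds). Time passes only in rows, so rows that do not move let the fingers close. It gives the time, the measured TCP pose, the force, the opening and the grip force at its end, in the units of the state.
- get_state(): the state, without advancing time (a new reading comes with each control period).
- get_image(name): name is "scene" or "top" or "wrist"; returns a dict with "color" (480x640x3 uint8, red, green, blue), "fx", "fy", "cx", "cy" (pixels), "distortion" ([k1, k2, p1, p2, k3] as OpenCV has them; the pictures are not rectified), "camera_from_world" (4x4, takes a point from world to camera coordinates). Camera axes: x right, y up, looking along -z (the intrinsics and any distortion apply to the point x, -y, -z); pixel columns grow to the right and rows downward; lengths in mm; the calibration is good to about 2 mm. A picture is of the moment at which its call begins. There is no depth.
- hand_in(): hands the job in; it is judged then, once.
The state is a dict: "t": time; "qpos": joint angles; "joint_velocities": joint speeds; "joint_efforts": joint torques, N m; "eef_pos": TCP position; "ee_rot": TCP orientation; "ft_force": force on the tool from outside, world axes, zero at the start; "ft_torque": the same for the moment, N m; "width": opening from 0.0 (shut) to 1.0 (fully open); "finger_force": force on a finger pad.
Only numpy, scipy, OpenCV 4.12 (cv2) and the standard library are available. Lean on these libraries where they do the work, as an engineer would, in place of code of your own. Each camera call takes 0.05 s, during which the arm holds its last target. There are 200 camera calls.

TASK

Put the bench coil winder into third gear: push the red-knobbed lever with your fingertips to neutral, across the H-shaped gate to the right, then forward until it is fully home in the third slot (far right, marked with three dots), and move clear. Only push the lever, never take it between the fingers, and leave everything else on the bench and on the machine where it stands.

Things in the scene. Friction and masses are not known exactly. Their poses are not given: they have to be found in the camera images.
- winder: bench coil winder, blue housing fixed to the bench: 240 mm deep (x -120..120), 360 mm wide (y -120..240), deck 85 mm high. Origin on the bench below the gear lever's pivot; x points away from the robot (forward), y left, z up; turned up to 0.35 rad about z. On the deck's left end stands a winding head with bobbin (x -115..90, y 155..235, up to 160 mm high)
- gate (a point): centre of the top face of the aluminium gate plate, 120 x 120 mm, 104 mm above the bench, axes as the winder's. Its H-shaped cut-out: a neutral channel along y, 20 mm wide; at each end of it a slot running forward and back along x, 18 mm wide, slot centres 19 mm left and right of the middle, ends 32 mm fore and aft of it. The gate really stops the lever
- third_slot (a point): forward end of the third slot, at the top face of the gate plate. As the robot sees it the slots are: first far left (1 dot), second near left (2 dots), third far right (3 dots), fourth near right (4 dots)
- pivot (a point): pivot of the gear lever inside the housing, 40 mm above the bench, axes as the winder's. Seen from here, in the winder's frame, the knob's centre lies at 130 mm times (sin(shift), -sin(select) cos(shift), cos(select) cos(shift))
- knob (a point): centre of the red ball knob, 28 mm in diameter, at the top of the gear lever, 130 mm from the pivot; the steel stick below it is 10 mm thick. 170 mm above the bench when upright, about 150 mm when fully leaned into a slot. z points up along the lever. The lever stays where it is left; 1 to 2 N at the knob moves it
- gear_select (a joint): sideways lean of the lever, rad, outer hinge, about the winder's x axis: positive leans right (winder -y). 0 is the middle of the neutral channel; -0.25 to -0.37 lies in the left slots, 0.25 to 0.37 in the right slots, and the gate stops it at about 0.37 either way. At the start it is in the left slots
- gear_shift (a joint): fore-and-aft lean of the lever, rad, inner hinge: positive leans forward (winder +x). 0 is neutral; within 0.08 of it the lever can go across. It meets the end of a forward slot at about 0.41 and of a rear slot at about -0.41. At the start it is anywhere from -0.36 to 0.36, along the left slots
- bobbin_a: loose bobbin with copper wire, 40 mm wide, 28 mm high, standing on the far right corner of the winder's deck; origin at its underside; leave alone
- bobbin_b: loose bobbin with green wire, same size, standing on the near left part of the deck; leave alone
- pin_jar: clear jar with white cap, 68 mm wide, 95 mm high, on the bench right of the winder; leave alone
- beaker: white plastic beaker, 80 mm wide, 105 mm high, on the bench right of the winder; leave alone
- pliers: red-handled pliers, 160 mm long, lying on the bench left of the winder; leave alone
- red_box: small red box 50 x 35 x 22 mm on the bench beyond the winder; leave alone

How it is judged:
By the outcome, as a careful person would: the job done as asked, in the order asked, and still so for the second after the job is handed in, with the robot touching nothing.
It also fails if it takes over 48 s, if anything falls off the work surface, if the arm or the gripper's body presses on something with over 40 N, if the wrist force passes 120 N, or if a joint passes its speed limit or range.

## Working session

There is one attempt and no reset: what is moved stays moved. The work goes in short steps, Python scripts to look and compute and a tool call to move; the robot and the scene stay as the last step left them, time stands still between calls to the robot, and variables do not carry over. Pictures are saved under pics/ and viewed, at most 10 in all, crops included, and the job is handed in when it is done.

Besides the shell and the picture viewer there is one more tool, called after ">>>" by a JSON object that holds its "op" and its "data". arm_command: Moves the arm, as the interface text tells. Its arguments: {"type":"object","properties":{"motion":{"type":"array","items":{"type":"number"}},"claw":{"type":"number"},"squeeze":{"type":"number"}},"required":["motion"]}

```bash
mkdir -p pics
cat > h.py <<'E'
from plant import *
import numpy as np, cv2
def snap(n,f):
    im=get_image(n); cv2.imwrite('pics/'+f,im['color'][:,:,::-1]); return im
def K(im): return np.array([[im['fx'],0,im['cx']],[0,im['fy'],im['cy']],[0,0,1.]])
def proj(im,P):
    P=np.atleast_2d(np.asarray(P,float)); M=np.array(im['camera_from_world'])
    c=P@M[:3,:3].T+M[:3,3]; c=c*[1,-1,-1]
    return cv2.projectPoints(c.reshape(-1,1,3),np.zeros(3),np.zeros(3),K(im),np.array(im['distortion'],float))[0].reshape(-1,2)
def ray(im,uv):
    M=np.array(im['camera_from_world']);R=M[:3,:3]
    n=cv2.undistortPoints(np.array(uv,float).reshape(-1,1,2),K(im),np.array(im['distortion'],float)).reshape(-1,2)
    d=np.c_[n[:,0],-n[:,1],-np.ones(len(n))]@R
    return -R.T@M[:3,3], d
def atz(im,uv,z):
    o,d=ray(im,uv); z=np.broadcast_to(z,len(d)); return o+d*((z-o[2])/d[:,2])[:,None]
E
python3 - <<'E'
from h import *
import pickle
a=snap('scene','s0.png');b=snap('top','t0.png')
pickle.dump((a,b),open('im0.pkl','wb'))
s=get_state();print(s['t'],s['eef_pos'],s['ee_rot'],s['ft_force'],s['width'])
E
```

```text
0.1 [252.8779017  571.00513036 192.04938073] [ 2.06848179e-01  9.78372740e-01 -7.69126880e-04 -1.42398922e-04] [-0.66897454  0.37580379 -0.19316231] 1.0008692272995499
```

View pics/s0.png

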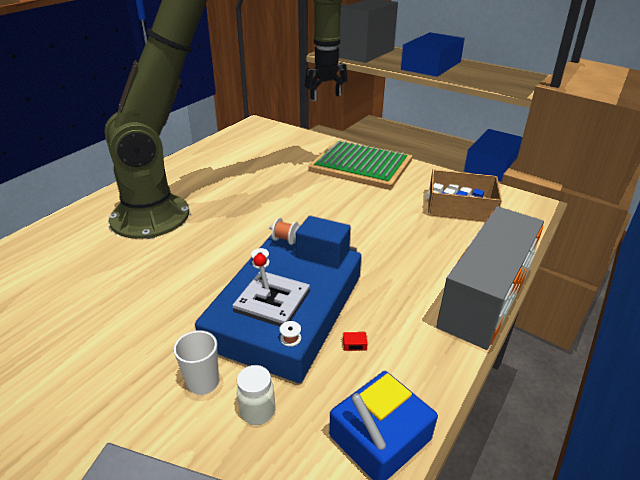

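View pics/t0.png

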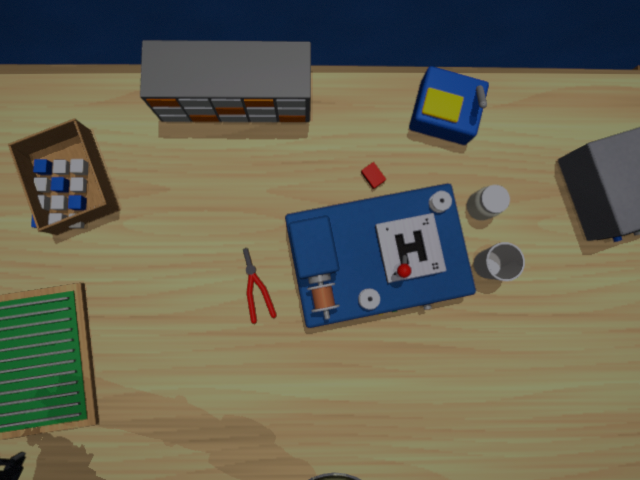

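The overhead picture shows the gate plate centred at about (411,248), with the knob at (404,270) in the second slot (near left) and bobbin_b close by at (370,299). The scene view agrees.

```bash
cat > fit.py <<'E'
from h import *
import pickle
from scipy.optimize import least_squares
a,b=pickle.load(open('im0.pkl','rb'))
def red(im,box):
    x0,y0,x1,y1=box;h=cv2.cvtColor(im['color'],cv2.COLOR_RGB2HSV)[y0:y1,x0:x1].astype(int)
    m=((h[...,0]<6)|(h[...,0]>174))&(h[...,1]>170)&(h[...,2]>70)
    c=cv2.findContours(m.astype(np.uint8),cv2.RETR_EXTERNAL,cv2.CHAIN_APPROX_NONE)[0]
    c=max(c,key=cv2.contourArea);(u,v),r=cv2.minEnclosingCircle(c);return np.array([u+x0,v+y0]),r
kb,rb=red(b,(380,200,450,300));ka,ra=red(a,(240,240,280,280));print(kb,rb,ka,ra)
# triangulate
o1,d1=ray(a,[ka]);o2,d2=ray(b,[kb]);d1=d1[0];d2=d2[0]
s=np.linalg.lstsq(np.c_[d1,-d2],o2-o1,rcond=None)[0];p1=o1+s[0]*d1;p2=o2+s[1]*d2
kn=(p1+p2)/2;print('knob',kn,'gap',np.linalg.norm(p1-p2))
# plate
h=cv2.cvtColor(b['color'],cv2.COLOR_RGB2HSV).astype(int)
m=((h[...,1]<60)&(h[...,2]>110)).astype(np.uint8);mm=np.zeros_like(m);mm[205:290,368:455]=m[205:290,368:455]
c=max(cv2.findContours(mm,cv2.RETR_EXTERNAL,cv2.CHAIN_APPROX_NONE)[0],key=cv2.contourArea)
P=atz(b,c.reshape(-1,2),104.)
r=cv2.minAreaRect(P[:,:2].astype(np.float32));print('plate',r)
g=np.array(r[0]);yaw=np.deg2rad(r[2]);yaw=(yaw+np.pi/4)%(np.pi/2)-np.pi/4;print(g,yaw)
R=np.array([[np.cos(yaw),-np.sin(yaw)],[np.sin(yaw),np.cos(yaw)]])
L=R.T@(kn[:2]-g);print('knob local',L,'shift',np.arcsin(L[0]/130),'sel',np.arcsin(-L[1]/130/np.sqrt(1-(L[0]/130)**2)))
for n,p in dict(bob_b=(370,299,113),bob_a=(441,202,113),head=(315,245,160)).items():
    w=atz(b,[p[:2]],p[2])[0];print(n,w,R.T@(w[:2]-g))
import sys
v=b['color'][:,:,::-1].copy()
W=np.array([[60,60],[60,-60],[-60,-60],[-60,60]])@R.T+g
cv2.imwrite('pics/crop.png',cv2.polylines(cv2.resize(v[190:320,340:500],None,fx=5,fy=5,interpolation=cv2.INTER_CUBIC),[((proj(b,np.c_[W,[104]*4])-[340,190]+.5)*5).astype(np.int32)],True,(0,255,0),1))
E
python3 fit.py
```

```text
[404. 270.] 6.708303928375244 [259.25903702 259.1867466 ] 6.427135467529297
knob [ 546.90703709 -128.87856913  159.97323842] gap 2.3176183878413195
plate ((596.6788940429688, -153.9325714111328), (120.48359680175781, 120.11156463623047), 11.039206504821777)
[ 596.67889404 -153.93257141] 0.1926705003167153
knob local [-44.05354083  34.12076077] shift -0.34571917851745365 sel -0.28272522475454526
bob_b [492.50235124 -68.378636   113.        ] [-85.8669762  103.91867172]
bob_a [ 687.83690409 -216.41922383  113.        ] [ 77.50627194 -78.78541957]
head [595.75123536  41.38084042 160.        ] [ 36.48824756 191.87703662]
```

View pics/crop.png

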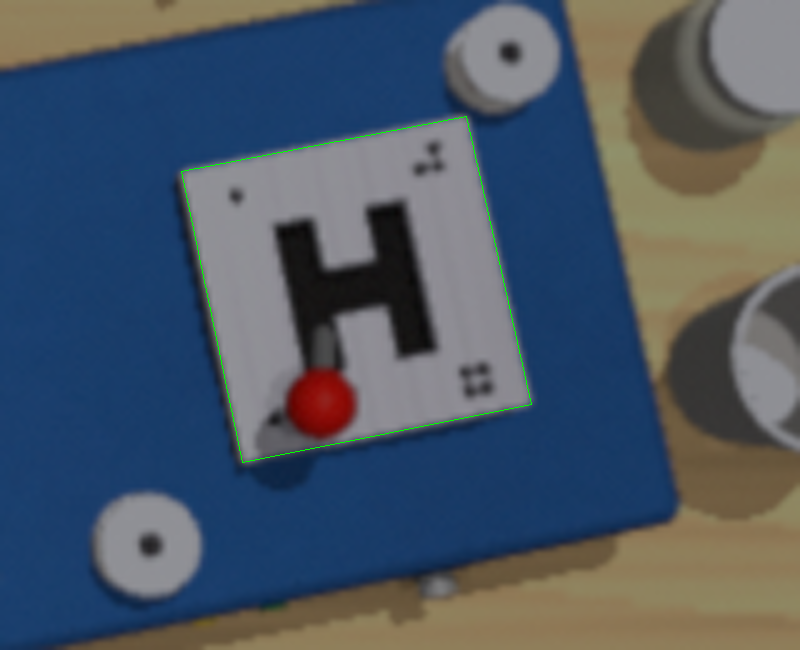

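The plate fit lines up with the picture: gate at (597,-154), yaw 0.193, knob at local (-44,34). I'll shut the fingers and travel high to a point behind the knob.

>>> {"op": "arm_command", "data": {"motion": [0.01,-0.03,0.035,2.5,0.018,-0.05,0.035,2.5,0.018,-0.05,0,2.5,0.018,-0.05,0,2.5,0.018,-0.05,0,2.5,0.018,-0.05,0,2.5,0.018,-0.05,0,2.5,0.018,-0.05,0,2.5], "claw": 0, "squeeze": 20}}

```text
t: 1.1
eef_pos: [388.9, 190.5, 262.0]
ee_rot: [0.033, 0.999, -0.0, -0.0]
ft_force: [-0.1, -0.6, 0.0]
width: 0.001
finger_force: 0.0
```

>>> {"op": "arm_command", "data": {"motion": [0.018,-0.05,0,2.5,0.018,-0.05,0,2.5,0.018,-0.05,0,2.5,0.018,-0.05,0,2.5,0.018,-0.05,0,2.5,0.018,-0.05,0,2.5,0,0,0,0,0,0,0,0]}}

```text
t: 2.1
eef_pos: [496.3, -107.1, 261.7]
ee_rot: [-0.097, 0.995, 0.0, -0.001]
ft_force: [0.7, 0.4, -0.0]
width: 0.001
finger_force: 0.0
```

```bash
cat >> h.py <<'E'
g=np.array([596.7,-153.9]);yaw=.1927
R=np.array([[np.cos(yaw),-np.sin(yaw)],[np.sin(yaw),np.cos(yaw)]])
def st(*targets):
    from scipy.spatial.transform import Rotation as Ro
    s=get_state();p=np.array(s['eef_pos']);L=R.T@(p[:2]-g)
    ty=Ro.from_quat(s['ee_rot']).as_matrix()[:,1]
    print('t',round(s['t'],2),'pos',p.round(1),'local',L.round(1),'tooly-deg off',round(np.rad2deg(np.arctan2(ty[1],ty[0])-yaw)-90,1),'F',np.round(s['ft_force'],1),'w',round(s['width'],2))
    q=L
    for t in targets:
        print(' to',t,'world shift',(R@(np.array(t)-q)).round(1));q=np.array(t)
E
python3 -c "
from h import *
st((-92,34),(-25,34))"
```

```text
t 2.1 pos [ 496.3 -107.1  261.7] local [-89.5  65.1] tooly-deg off 0.0 F [ 0.7  0.4 -0. ] w 0.0
 to (-92, 34) world shift [  3.6 -31. ]
 to (-25, 34) world shift [65.8 12.8]
```

>>> {"op": "arm_command", "data": {"motion": [0.0036,-0.031,0,0,0,0,-0.04,0,0,0,-0.04,0,0,0,-0.04,0,0,0,0,0,0,0,0,0]}}

```text
t: 2.85
eef_pos: [501.2, -137.9, 143.6]
ee_rot: [-0.097, 0.995, -0.0, 0.001]
ft_force: [-0.4, -0.5, 1.0]
width: 0.001
finger_force: 0.0
```

```bash
python3 -c "
from h import *
st((-25,34));snap('scene','s1.png');im=snap('wrist','w1.png')
a=cv2.imread('pics/s1.png')[200:340,190:370];b=cv2.imread('pics/w1.png')
cv2.imwrite('pics/c1.png',np.hstack([cv2.resize(a,(460,360)),cv2.resize(b,(340,255))[0:255].copy() if 0 else cv2.resize(b,(340,360))]))"
```

```text
t 2.85 pos [ 501.2 -137.9  143.6] local [-90.7  34. ] tooly-deg off 0.1 F [-0.4 -0.5  1. ] w 0.0
 to (-25, 34) world shift [64.5 12.6]
```

View pics/c1.png

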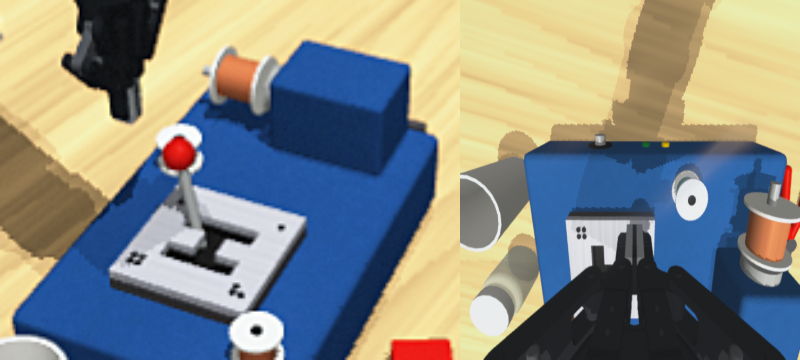

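The closed tip stands behind the knob, clear of bobbin_b. Now I'll push forward to neutral.

>>> {"op": "arm_command", "data": {"motion": [0.0098,0.0019,-0.002,0,0.0078,0.0015,0,0,0.0078,0.0015,0,0,0.0078,0.0015,0,0,0.0078,0.0015,0,0,0.0078,0.0015,0,0,0.0078,0.0015,0,0,0.0039,0.0008,0,0]}}

```text
t: 3.95
eef_pos: [561.4, -126.7, 140.1]
ee_rot: [-0.097, 0.995, 0.0, 0.0]
ft_force: [-0.4, 0.1, 0.5]
width: 0.002
finger_force: 0.0
```

```bash
cat >> h.py <<'E'
def knob():
    a=get_image('scene');b=get_image('top');o=[]
    for im,bx in ((a,(215,225,320,330)),(b,(370,195,460,300))):
        x0,y0,x1,y1=bx;h=cv2.cvtColor(im['color'],cv2.COLOR_RGB2HSV)[y0:y1,x0:x1].astype(int)
        m=((h[...,0]<6)|(h[...,0]>174))&(h[...,1]>170)&(h[...,2]>70)
        C=cv2.findContours(m.astype(np.uint8),cv2.RETR_EXTERNAL,cv2.CHAIN_APPROX_NONE)[0]
        if not C: print('unseen');continue
        c=max(C,key=cv2.contourArea)
        (u,v),r=cv2.minEnclosingCircle(c);o.append((im,(u+x0,v+y0),r,cv2.contourArea(c)))
    print([(np.round(q[1],1).tolist(),round(q[2],1),q[3]) for q in o])
    for q in o:  # intersect ray with the knob's sphere about the pivot
        oo,d=ray(q[0],[q[1]]);d=d[0]/np.linalg.norm(d[0]);e=oo-np.r_[g,40];B=e@d;D=B*B-e@e+130**2
        if D<0: print('off by',np.sqrt(-D));D=0
        w=e+d*(-B-np.sqrt(D));L=R.T@w[:2]
        print(' knob local',L.round(1),'shift',round(np.arcsin(L[0]/130),3),'sel',round(-np.arctan2(L[1],w[2]),3))
E
python3 -c "
from h import *
st((-25,34));knob()"
```

```text
t 3.95 pos [ 561.4 -126.7  140.1] local [-29.5  33.4] tooly-deg off 0.1 F [-0.4  0.1  0.5] w 0.0
 to (-25, 34) world shift [4.3 1.4]
[([259.3, 259.7], 6.1, 95.0), ([402.5, 273.0], 4.9, 37.0)]
 knob local [-47.7  37.9] shift -0.376 sel -0.319
 knob local [-48.1  37.6] shift -0.379 sel -0.317
```

```bash
python3 -c "
from h import *
snap('scene','s2.png');snap('top','t2.png')
a=cv2.imread('pics/s2.png')[200:340,190:370];b=cv2.imread('pics/t2.png')[190:320,340:480]
cv2.imwrite('pics/c2.png',np.hstack([cv2.resize(a,(400,311)),cv2.resize(b,(335,311))]))
st()"
```

```text
t 4.15 pos [ 560.6 -127.   140.1] local [-30.3  33.3] tooly-deg off 0.1 F [-0.8 -0.4 -0.5] w 0.0
```

View pics/c2.png

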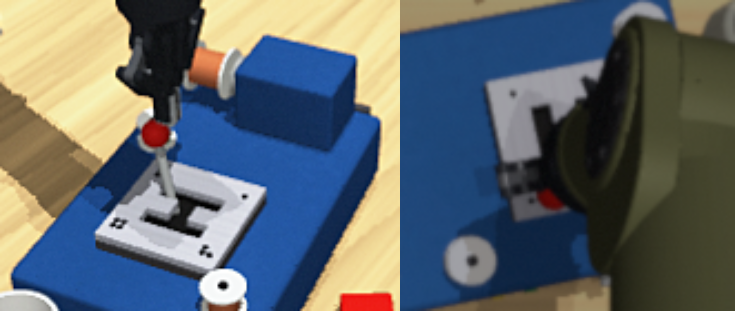

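The lever hasn't moved, yet the tip is level with the knob and feels no force. I'll project the TCP into both pictures to compare.

```bash
python3 -c "
from h import *
im=get_image('scene');t=get_image('top');p=np.array(get_state()['eef_pos'])
K0=np.array([546.9,-128.9,160.])
for n,i in(('s',im),('t',t)): print(n,proj(i,[p,p+[0,0,30],K0]).round(1).tolist(), np.array(i['camera_from_world']).round(3)[:,3], np.round(i['distortion'],3))
v=cv2.resize(im['color'][210:290,220:310,::-1],None,fx=6,fy=6,interpolation=cv2.INTER_CUBIC)
for q,c in zip(proj(im,[p,p+[0,0,30],K0]),((0,255,0),(0,255,255),(255,255,0))): cv2.drawMarker(v,tuple(((q-[220,210]+.5)*6).astype(int).tolist()),c,0,15,1)
cv2.imwrite('pics/c3.png',v)"
```

```text
s [[266.0, 268.4], [265.1, 257.2], [259.8, 259.2]] [-5.049060e+02  6.950500e+01 -1.451502e+03  1.000000e+00] [-0.073  0.     0.     0.     0.   ]
t [[401.3, 263.9], [404.4, 263.0], [404.4, 270.5]] [ 3.263100e+01 -6.313320e+02 -1.045947e+03  1.000000e+00] [-0.023  0.     0.     0.     0.   ]
```

View pics/c3.png

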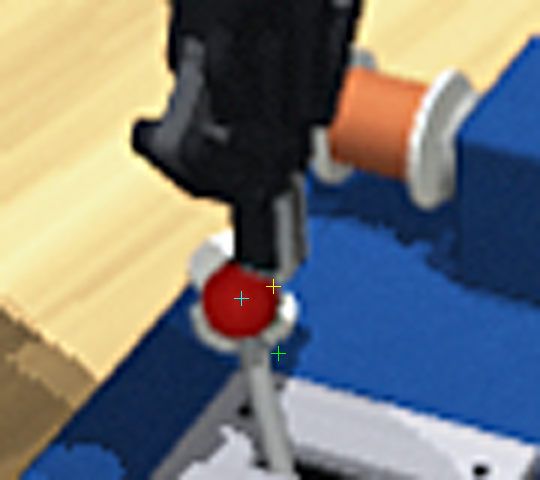

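```bash
python3 -c "
from h import *
im=get_image('scene')
print(proj(im,[[501.2,-137.9,143.6],[501.2,-137.9,173.6]]).round(1).tolist())
print('start',proj(im,[[253,571,192],[253,571,205],[253,571,235]]).round(1).tolist())
st();print(get_state()['qpos'])
a=cv2.imread('pics/s1.png')[205:275,200:280];b=cv2.imread('pics/s0.png')[60:130,290:370]
v=np.hstack([cv2.resize(x,None,fx=5,fy=5,interpolation=cv2.INTER_CUBIC) for x in(a,b)])
P=proj(im,[[501.2,-137.9,143.6],[501.2,-137.9,173.6],[253,571,192],[253,571,205]])
for q,o in zip(P,([200,205],[200,205],[210,60],[210,60])): cv2.drawMarker(v,tuple(((q-o+.5)*5).astype(int).tolist()),(0,255,0),0,12,1)
cv2.imwrite('pics/c4.png',v)"
```

```text
[[241.2, 259.9], [239.9, 248.8]]
start [[325.5, 112.7], [325.6, 108.9], [325.7, 100.1]]
t 4.3 pos [ 560.6 -127.1  140.2] local [-30.3  33.3] tooly-deg off 0.1 F [-0.7  0.4 -0. ] w 0.0
[ 0.15396033  0.47231478  0.04002204  1.715866   -0.02221326  0.95391569
  1.96703032]
```

View pics/c4.png

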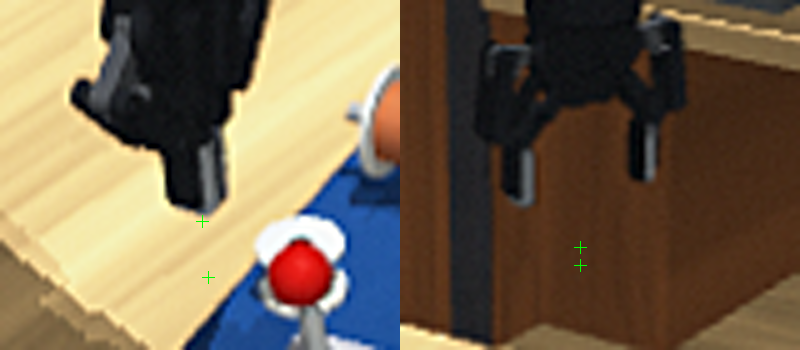

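Both the start picture and this one show the real fingertips about 34 mm higher than the reported TCP, so the tip went just over the knob without touching it. I'll go back and lower to a reported z of about 107 (true tip about 141), which is over open deck whichever height is right.

>>> {"op": "arm_command", "data": {"motion": [0,0,0.02,0,-0.03,-0.006,0,0,-0.03,-0.006,0,0,-0.003,0,0,0,0,0,-0.027,0,0,0,-0.026,0,0,0,0,0,0,0,0,0]}}

```text
t: 5.3
eef_pos: [498.7, -139.0, 107.9]
ee_rot: [-0.097, 0.995, -0.0, 0.0]
ft_force: [0.2, -0.9, 0.9]
width: -0.002
finger_force: 0.0
```

```bash
python3 -c "
from h import *
st((-25,34));knob()
im=get_image('scene');p=np.array(get_state()['eef_pos'])
v=cv2.resize(im['color'][205:285,210:310,::-1],None,fx=6,fy=6,interpolation=cv2.INTER_CUBIC)
for q in proj(im,[p,p+[0,0,34]]): cv2.drawMarker(v,tuple(((q-[210,205]+.5)*6).astype(int).tolist()),(0,255,0),0,15,1)
cv2.imwrite('pics/c5.png',v)"
```

```text
t 5.3 pos [ 498.7 -139.   107.9] local [-93.4  33.4] tooly-deg off 0.1 F [ 0.2 -0.9  0.9] w -0.0
 to (-25, 34) world shift [67.  13.6]
[([259.3, 259.2], 6.4, 105.5), ([404.0, 270.0], 6.7, 115.5)]
 knob local [-50.5  42.4] shift -0.399 sel -0.362
 knob local [-43.   34.2] shift -0.338 sel -0.283
```

View pics/c5.png

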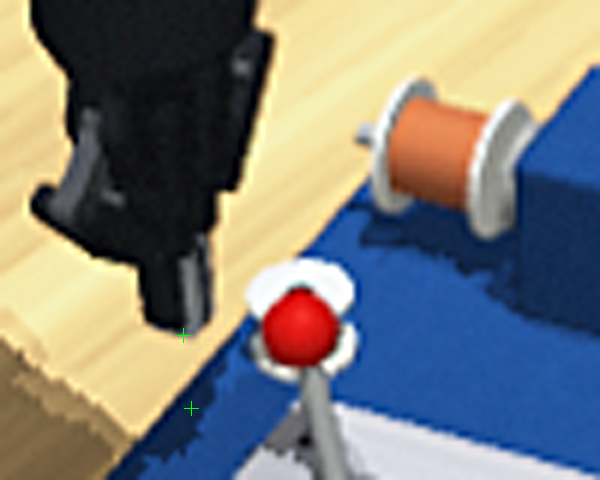

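The offset is confirmed: the true tip is at z≈143 and the lever is untouched. Now the push forward.

>>> {"op": "arm_command", "data": {"motion": [0.0098,0.0019,0,0,0.0078,0.0015,0,0,0.0078,0.0015,0,0,0.0078,0.0015,0,0,0.0078,0.0015,0,0,0.0078,0.0015,0,0,0,0,0,0]}}

```text
t: 6.32
eef_pos: [547.5, -129.4, 107.1]
ee_rot: [-0.097, 0.995, -0.0, 0.0]
ft_force: [-0.2, -0.1, 0.6]
width: 0.003
finger_force: 0.0
```

```bash
python3 -c "
from h import *
st((-25,34));knob()"
```

```text
t 6.33 pos [ 547.5 -129.4  107.1] local [-43.6  33.5] tooly-deg off 0.1 F [-0.2 -0.1  0.6] w 0.0
 to (-25, 34) world shift [18.1  4.1]
[([271.0, 260.0], 6.3, 109.5), ([398.5, 255.0], 6.5, 42.0)]
 knob local [-19.4  37.9] shift -0.15 sel -0.3
 knob local [-13.1  39.5] shift -0.101 sel -0.311
```

>>> {"op": "arm_command", "data": {"motion": [0.006,0.0012,0,0,0.006,0.0012,0,0,0.006,0.0012,0,0,0,0,0,0]}}

```text
t: 6.92
eef_pos: [565.4, -125.8, 107.1]
ee_rot: [-0.097, 0.995, -0.0, 0.0]
ft_force: [1.0, 0.2, 0.2]
width: 0.004
finger_force: 0.0
```

>>> {"op": "arm_command", "data": {"motion": [-0.015,-0.003,0,0,-0.015,-0.003,0,0,0,0,0,0]}}

```text
t: 7.3
eef_pos: [532.7, -132.7, 107.4]
ee_rot: [-0.096, 0.995, -0.0, -0.0]
ft_force: [-0.4, -0.6, -0.8]
width: 0.004
finger_force: 0.0
```

```bash
python3 -c "
from h import *
st((-50,80),(0,80));knob()"
```

```text
t 7.3 pos [ 532.7 -132.7  107.4] local [-58.7  33. ] tooly-deg off -0.0 F [-0.4 -0.6 -0.8] w 0.0
 to (-50, 80) world shift [-0.4 47.8]
 to (0, 80) world shift [49.1  9.6]
[([279.0, 261.6], 6.2, 104.0), ([399.0, 246.7], 7.0, 128.0)]
 knob local [-0.8 38. ] shift -0.006 sel -0.296
 knob local [ 2.1 35.6] shift 0.016 sel -0.278
```

The lever is in neutral (shift ≈ 0). Next I go round to its left.

>>> {"op": "arm_command", "data": {"motion": [0,0.024,0,0,0,0.024,0,0,0.0165,0.003,0,0,0.0165,0.003,0,0,0.0165,0.003,0,0,0,0,0,0]}}

```text
t: 8.15
eef_pos: [585.3, -74.2, 106.9]
ee_rot: [-0.097, 0.995, 0.0, 0.0]
ft_force: [0.2, 0.6, -0.1]
width: -0.002
finger_force: 0.0
```

```bash
python3 -c "
from h import *
st((0,65),(0,-10));knob()"
```

```text
t 8.15 pos [585.3 -74.2 106.9] local [ 4.1 80.4] tooly-deg off 0.1 F [ 0.2  0.6 -0.1] w -0.0
 to (0, 65) world shift [ -1.1 -15.9]
 to (0, -10) world shift [ 14.4 -73.6]
unseen
[([278.8, 261.5], 6.3, 110.0)]
 knob local [-1.3 38.1] shift -0.01 sel -0.297
```

>>> {"op": "arm_command", "data": {"motion": [-0.001,-0.0156,0,0,0.0018,-0.009,0,0,0.0018,-0.009,0,0,0.0018,-0.009,0,0,0.0018,-0.009,0,0,0.0018,-0.009,0,0,0.0018,-0.009,0,0,0,0,0,0]}}

```text
t: 9.25
eef_pos: [593.9, -145.9, 106.9]
ee_rot: [-0.096, 0.995, -0.0, -0.0]
ft_force: [0.6, -0.5, -0.5]
width: 0.0
finger_force: 0.0
```

```bash
python3 -c "
from h import *
st((0,-10));knob()"
```

```text
t 9.25 pos [ 593.9 -145.9  106.9] local [-1.2  8.4] tooly-deg off -0.0 F [ 0.6 -0.5 -0.5] w 0.0
 to (0, -10) world shift [  4.7 -17.8]
unseen
[([266.0, 276.5], 6.9, 125.5)]
 knob local [ -0.6 -19.4] shift -0.005 sel 0.15
```

>>> {"op": "arm_command", "data": {"motion": [0.0015,-0.007,0,0,0.0013,-0.0065,0,0,0.001,-0.005,0,0,0,0,0,0]}}

```text
t: 9.85
eef_pos: [597.8, -164.0, 107.1]
ee_rot: [-0.096, 0.995, -0.0, 0.0]
ft_force: [-0.1, 0.3, -0.0]
width: -0.002
finger_force: 0.0
```

```bash
python3 -c "
from h import *
st((-5,15),(-60,15),(-60,-40));knob()"
```

```text
t 9.85 pos [ 597.8 -164.   107.1] local [ -0.9 -10.1] tooly-deg off 0.0 F [-0.1  0.3 -0. ] w -0.0
 to (-5, 15) world shift [-8.8 23.8]
 to (-60, 15) world shift [-54.  -10.5]
 to (-60, -40) world shift [ 10.5 -54. ]
unseen
[([262.0, 284.0], 7.1, 131.0)]
 knob local [  0.2 -38.3] shift 0.001 sel 0.299
```

Select is at 0.30 in neutral. I back off left, then go round behind the knob.

>>> {"op": "arm_command", "data": {"motion": [-0.004,0.024,0,0,-0.027,-0.005,0,0,-0.028,-0.005,0,0,0.0055,-0.027,0,0,0.0055,-0.027,0,0,0,0,0,0]}}

```text
t: 10.7
eef_pos: [549.7, -203.9, 107.3]
ee_rot: [-0.096, 0.995, -0.0, 0.0]
ft_force: [-0.4, 0.0, -1.0]
width: 0.0
finger_force: 0.0
```

```bash
python3 -c "
from h import *
st((-27,-39),(15,-39));knob()"
```

```text
t 10.7 pos [ 549.7 -203.9  107.3] local [-55.7 -40.1] tooly-deg off -0.0 F [-0.4  0.  -1. ] w 0.0
 to (-27, -39) world shift [27.9  6.5]
 to (15, -39) world shift [41.2  8. ]
[([261.9, 283.8], 6.9, 125.0), ([436.6, 239.5], 6.6, 114.5)]
 knob local [ -0.2 -37.9] shift -0.002 sel 0.296
 knob local [  1.7 -38.5] shift 0.013 sel 0.301
```

>>> {"op": "arm_command", "data": {"motion": [0.014,0.003,0,0,0.014,0.003,0,0,0.008,0.0016,0,0,0.008,0.0016,0,0,0.008,0.0016,0,0,0.008,0.0016,0,0,0.008,0.0016,0,0,0,0,0,0]}}

```text
t: 11.8
eef_pos: [618.6, -188.9, 107.1]
ee_rot: [-0.097, 0.995, -0.0, 0.0]
ft_force: [0.0, -0.1, -0.1]
width: -0.003
finger_force: 0.0
```

```bash
python3 -c "
from h import *
st((27,-39));knob()"
```

```text
t 11.8 pos [ 618.6 -188.9  107.1] local [ 14.8 -38.6] tooly-deg off 0.1 F [ 0.  -0.1 -0.1] w -0.0
 to (27, -39) world shift [12.1  1.9]
[([280.5, 291.0], 7.2, 128.5), ([429.0, 218.5], 6.0, 51.0)]
 knob local [ 39.4 -36.5] shift 0.308 sel 0.299
 knob local [ 44.9 -35.1] shift 0.352 sel 0.292
```

>>> {"op": "arm_command", "data": {"motion": [0.005,0.001,0,0,0.004,0.0008,0,0,0.002,0.0004,0,0,0,0,0,0]}}

```text
t: 12.4
eef_pos: [626.7, -187.2, 106.6]
ee_rot: [-0.097, 0.995, 0.0, -0.002]
ft_force: [-5.9, -0.9, 0.8]
width: -0.003
finger_force: 3.3
```

>>> {"op": "arm_command", "data": {"motion": [0.001,0.0002,0,0,0.001,0.0002,0,0,0,0,0,0]}}

```text
t: 12.78
eef_pos: [627.1, -187.3, 106.4]
ee_rot: [-0.096, 0.995, 0.0, -0.003]
ft_force: [-10.6, -0.5, 2.2]
width: 0.0
finger_force: 5.2
```

```bash
python3 -c "
from h import *
st((28,-39));knob()"
```

```text
t 12.78 pos [ 627.1 -187.3  106.4] local [ 23.4 -38.6] tooly-deg off 0.0 F [-10.6  -0.5   2.2] w 0.0
 to (28, -39) world shift [4.6 0.5]
[([284.4, 293.3], 6.8, 124.0), ([426.5, 214.0], 5.3, 43.5)]
 knob local [ 47.6 -36.5] shift 0.375 sel 0.307
 knob local [ 54.8 -33.2] shift 0.435 sel 0.286
```

There is a firm stop at 10 N. I'll back off and check.

>>> {"op": "arm_command", "data": {"motion": [-0.02,-0.004,0,0,-0.04,-0.008,0,0,-0.04,-0.008,0.03,0,-0.03,0,0.05,0,-0.03,0.02,0.05,0,0,0.05,0,0,0,0,0,0,0,0,0,0]}}

```text
t: 13.88
eef_pos: [471.2, -136.6, 237.4]
ee_rot: [-0.097, 0.995, -0.0, 0.001]
ft_force: [0.5, -1.2, -0.6]
width: 0.002
finger_force: 0.0
```

```bash
python3 -c "
from h import *
st();knob()
snap('scene','s6.png');snap('top','t6.png')
a=cv2.imread('pics/s6.png')[200:340,190:370];b=cv2.imread('pics/t6.png')[170:330,340:520]
cv2.imwrite('pics/c6.png',np.hstack([cv2.resize(a,(400,356)),cv2.resize(b,(400,356))]))"
```

```text
t 13.88 pos [ 471.2 -136.6  237.4] local [-119.9   41.1] tooly-deg off 0.1 F [ 0.5 -1.2 -0.6] w 0.0
[([283.8, 293.0], 6.9, 123.0), ([429.0, 216.2], 6.5, 113.5)]
 knob local [ 46.5 -36.6] shift 0.365 sel 0.306
 knob local [ 49.5 -36.8] shift 0.39 sel 0.311
```

View pics/c6.png

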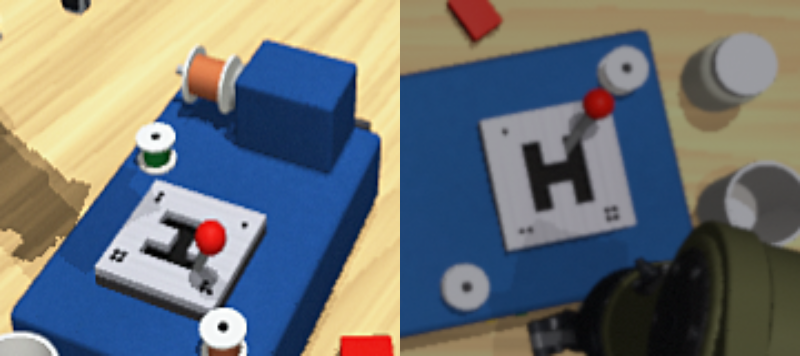

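The lever is in the third slot against its stop and the arm is clear. I'll do a quick before-and-after check on the bystander objects, then hand in.

```bash
python3 -c "
from h import *
for s in 'ts':
  a=cv2.imread(f'pics/{s}0.png');b=cv2.imread(f'pics/{s}6.png')
  for n,(u,v) in dict(t=dict(a=(441,202),b=(370,299),jar=(491,202),beaker=(504,262),box=(373,176),pl=(258,290)),s=dict(a=(290,333),b=(260,262),jar=(255,395),beaker=(198,362),box=(355,341)))[s].items():
    print(s,n,round(float(cv2.absdiff(a[v-12:v+12,u-12:u+12],b[v-12:v+12,u-12:u+12]).mean()),1))
print(hand_in())"
```

```text
t a 12.4
t b 9.9
t jar 11.3
t beaker 9.3
t box 8.2
t pl 8.5
s a 4.8
s b 34.7
s jar 6.6
s beaker 7.5
s box 4.1
the job is handed in; nothing more can be done
None
```

The lever was pushed from second to neutral, across to the right, then forward into third until it met a firm stop (about 10 N; shift reads about 0.39 against 0.41 nominal), and the job was handed in with the arm clear; the objects I compared looked unmoved, apart from a first forward pass that went just over the knob without touching because the true fingertips sit about 34 mm above the reported TCP.

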